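# Set the washed roller and mixing pots to dry

## Robot

A 6-joint arm with a two-finger parallel gripper is mounted at the origin on the work surface. World frame = base frame: x ahead of the robot, y to its left, z up, the work surface at z = 0. Lengths are in m, angles in rad, forces in N, time in s.
With the tool pointing down it reaches from about 0.325 to 0.775 m from the base axis. Payload 5.5 kg.
Tool frame: the origin (TCP) lies at the centre of the arm's flange, where the gripper is bolted on; the fingertips stand 182 mm ahead of it and the grasp point (between the pads) lies 163 mm ahead of it (arm.grip_depth is the distance from the TCP to the grasp point, in m); z points along the fingers, y is the line along which they close (so a half turn about z gives the same grasp; the last joint's range is limited). The gripper opens to 88 mm and grips with 3 to 60 N. Pads are 20 mm wide; open, the fingers measure 115 mm over their backs; the gripper's body (75 mm by 178 mm) begins 61 mm behind the grasp point.
Start: joints at [1.278, 0.091, 1.231, -0, 1.82, -0.057], TCP at [0.14, 0.583, 0.405] pointing down, gripper open.
Joint ranges: [-2.87, 2.87], [-0.86, 2.18], [0.17, 2.46], [-1.51, 4.65], [0.06, 2.69], [-2.65, 2.65]. Speed limits (rad/s): [2.57, 2.57, 3.01, 3.14, 3.14, 3.14].

## Interface

Orientations are given as a unit quaternion [w, x, y, z].
In Python, from cell import arm, optics, order gives the robot as it stands.
- The arm moves only by the shell command python3 -m inch 'ROWS' [OPENING] [FORCE]. ROWS is a JSON object of lists of equal length, an entry for each row: "xyz": the shift along the world's x, y, z in units of 120 mm (1.0 is 120 mm), a list of three; "twist": the turn about the world's z in units of pi rad (1.0 is pi rad). In form: {"xyz": [[tx, ty, tz], ...], "twist": [twist, ...]}. A call has 1 to 10 rows; each row is the pose to reach, as a shift and turn from the pose commanded when the call began, turning the shorter way round; what a row does not reach only later rows make up. A row lasts 1/8 s, in which the tool goes at most 62.5 mm and 10.7 degrees, less where a joint would pass 70% of its speed; a pose out of reach is approached as far as the arm can. A call with a number of a shift or a turn outside -1 to 1 is refused whole. A call with a gripper value outside its range is refused whole. OPENING is the opening, from -1 (shut) to 1 (fully open), set as the call begins (- or left out, the last holds). The fingers move at their own pace and stop on an object; FORCE is the grip in N (left out, the last holds). Time passes only in rows, so rows that repeat a pose let the fingers close. It gives the time, the measured TCP pose, the force, the opening and the grip force at its end, in the units of the state.
- arm.sense(): the state, without advancing time (a new reading comes with each control period).
- optics.snapshot(name): name is "scene" or "side" or "wrist"; returns a dict with "color" (420x560x3 uint8, red, green, blue), "K" (3x3 intrinsics, pixels), "dist" ([k1, k2, p1, p2, k3] as OpenCV has them; the pictures are not rectified), "extrinsics" (4x4, takes a point from camera to world coordinates). Camera axes: x right, y down, z forward; pixel columns grow to the right and rows downward; lengths in m; the calibration is good to about 2 mm. A picture is of the moment at which its call begins. There is no depth.
- order.sign_off(): hands the job in; it is judged then, once.
The state is a dict: "time_s": time; "joints": joint angles; "dq": joint speeds; "joint_torque": joint torques, N m; "tool_pos": TCP position; "orientation": TCP orientation; "ft_force": force on the tool from outside, world axes, zero at the start; "wrist_torque": the same for the moment, N m; "finger_gap": finger opening in m; "finger_force": force on a finger pad.
Only numpy, scipy, OpenCV 4.12 (cv2) and the standard library are available. Lean on these libraries where they do the work, as an engineer would, in place of code of your own. Each camera call takes 0.05 s, during which the arm holds its last target. There are 200 camera calls.

## Task

The ink roller and the square mixing pots have just been washed: put them all to dry. Flip both cam levers of the wash stand well open while the roller is still in its seat, then lift the roller's axle over the retaining lips, lower it out of the open-ended slots and lay it by its axle ends in the two V-shaped notches of the wooden roller rest, without setting it down on the table. Then flip the empty stand's levers fully shut again, and stand every pot upside down over its own peg of the drying rack, rim down on the slats; do not shove the jar, the bottle or the paint tube beside them out of place.

Things in the scene. Friction and masses are not known exactly. Their poses are not given: they have to be found in the camera images.
- stand: wash stand, fixed: steel drip tray 125 x 240 mm and two upright aluminium cheeks 8 mm thick, their middles 84 mm either side of the centre (160 mm clear between them), 167 mm high. Origin at table height under the seated axle; x to its back, y along the roller, z up. The slots in the cheeks open to its front (-x). A tie rod joins the cheeks 42 mm behind the axle, 45 mm up
- stand_seat (a point): middle of the seated axle, 125 mm up; axes as stand. Slot in (x, z) mm from here: seat 12 wide; retaining lip x -6 to -12, top at z -1; lower jaw slopes from it 35 deg down to the front, ends (-38, -19); upper jaw z +18, from x -15 slopes parallel, ends (-33, +5); 18 gap between jaws. Way out for the axle: up 8, forward 12, then forward-down 35 deg until 50 in front
- lever_left (a joint): steel cam lever on the outer face of the left (+y) cheek. 0 = closed, leaning back (stand +x) 34 deg from upright, its cam 1 mm over the axle, which cannot rise over the lip. Opens as the grip swings over the top to the front (-x): 1.57 = 56 deg forward of upright, stop 1.9; from 1.3 the axle can rise 8 mm. Pin along stand y, 26 mm above the axle; lever plane 96 mm from the stand's middle. Stays put; 2 to 3 N moves it
- lever_left_tip (a point): end of the left lever's grip, 83 mm from its pin; grip 14 mm thick and about 50 mm long
- lever_right (a joint): steel cam lever on the outer face of the right (-y) cheek. 0 = closed, leaning back (stand +x) 34 deg from upright, its cam 1 mm over the axle, which cannot rise over the lip. Opens as the grip swings over the top to the front (-x): 1.57 = 56 deg forward of upright, stop 1.9; from 1.3 the axle can rise 8 mm. Pin along stand y, 26 mm above the axle; lever plane 96 mm from the stand's middle. Stays put; 2 to 3 N moves it
- lever_right_tip (a point): end of the right lever's grip, 83 mm from its pin; grip 14 mm thick and about 50 mm long
- roller: black rubber roller 50 mm thick and 140 mm long on a steel axle 10 mm thick and 212 mm long, 0.3 to 0.55 kg; origin at its middle, y along the axle; it may turn freely about its axle. At first it sits in the stand
- rest: wooden roller rest, fixed: base 60 x 200 mm, 10 mm thick, and two uprights 8 mm thick, 85 mm either side of its middle, each with a 90 degree V notch open to the top, about 40 mm wide at the mouth, tips 83 mm up. Origin at the middle of the underside, y from notch to notch, z up
- rest_seat (a point): where the roller's middle is to lie in the rest: midway between the notches, 70 mm above the table; axes as rest
- rack: wooden drying rack fixed to the table: slats 320 mm long whose tops are 30 mm above the table, with three upright pegs in a row along its y, 110 mm apart, 20 mm thick and 60 mm tall above the slats. Origin at the middle of the underside, z up
- peg1 (a point): foot of a drying peg (the one at the rack's -y end), on the slats' top, 30 mm above the table
- peg2 (a point): foot of a drying peg (the middle one), on the slats' top, 30 mm above the table
- peg3 (a point): foot of a drying peg (the one at the rack's +y end), on the slats' top, 30 mm above the table
- pot1: square white plastic mixing pot, 50 x 50 mm outside and 72 mm long, wall and bottom 3 mm (44 mm clear inside, 69 mm deep), 0.06 to 0.11 kg; at first lying on one side. Origin at its middle; x points out of its open mouth, 36 mm from the origin to either end; y, z square to its flat sides. Two or three pots are present
- pot2: square white plastic mixing pot, 50 x 50 mm outside and 72 mm long, wall and bottom 3 mm (44 mm clear inside, 69 mm deep), 0.06 to 0.11 kg; at first lying on one side. Origin at its middle; x points out of its open mouth, 36 mm from the origin to either end; y, z square to its flat sides. Two or three pots are present
- pot3: square white plastic mixing pot, 50 x 50 mm outside and 72 mm long, wall and bottom 3 mm (44 mm clear inside, 69 mm deep), 0.06 to 0.11 kg; at first lying on one side. Origin at its middle; x points out of its open mouth, 36 mm from the origin to either end; y, z square to its flat sides. Two or three pots are present
- brush_jar: bystander: brown glass jar with a black lid, 72 mm across, 95 mm tall, origin under its middle
- medium_bottle: bystander: small glass bottle, 44 mm across, 110 mm tall, origin under its middle
- paint_tube2: bystander: lying paint tube, 105 mm long, 14 mm high, between stand and rack, origin under its middle
Things that resemble listed ones, but are neither listed nor needed, are in the scene too. Leave any red look-alike of the pot2 alone.

How it is judged:
On the way, in this order (a step that is already met when the one before it is completed fails the run):
1. both cam levers are flipped open while the roller is still in its seat (value of joint each of lever_left, lever_right above 1.3 rad and distance between roller and stand_seat below 0.012 m), for 0.2 s.
2. the roller is out of the open slots, in front of them, with the levers open (x of roller in the frame of stand_seat below -0.045 m and value of joint each of lever_left, lever_right above 1.3 rad), for 0.1 s.
3. the roller lies by its axle ends in the two notches of the rest (x of roller in the frame of rest_seat between -0.006 and 0.006 m and y of roller in the frame of rest_seat between -0.014 and 0.014 m and z of roller in the frame of rest_seat between -0.004 and 0.004 m and angle between the y axis of roller and the y axis of rest, either way round below 0.06 rad), for 0.3 s.
At the end, for the whole second after the job is handed in: Levers shut (below 0.3 rad); roller still in both notches of the rest (within 6 mm across, 14 mm along, 4 mm in height, 0.06 rad); each pot present still and upside down (within 0.1 rad) over a peg, its middle within 18 mm of the peg's line, rim on the slats (all of step 3 and value of joint each of lever_left, lever_right below 0.3 rad and linear speed of each of roller, pot1, pot2, pot3 below 0.03 m/s and angle between each of pot1, pot2, pot3's own x axis and vertical above 3.04 rad and (horizontal distance between pot1 and peg1 below 0.018 m or horizontal distance between pot1 and peg2 below 0.018 m or horizontal distance between pot1 and peg3 below 0.018 m) and z of pot1 in the frame of peg2 between 0.032 and 0.04 m and (horizontal distance between pot2 and peg1 below 0.018 m or horizontal distance between pot2 and peg2 below 0.018 m or horizontal distance between pot2 and peg3 below 0.018 m) and z of pot2 in the frame of peg2 between 0.032 and 0.04 m and (horizontal distance between pot3 and peg1 below 0.018 m or horizontal distance between pot3 and peg2 below 0.018 m or horizontal distance between pot3 and peg3 below 0.018 m) and z of pot3 in the frame of peg2 between 0.032 and 0.04 m); the robot touches nothing.
It fails at once if the roller is let down onto the table top (its middle below 35 mm) (height (world z) of roller below 0.035 m).
It fails at once if a bystander is shoved more than 5 cm (distance of any of brush_jar, medium_bottle, paint_tube2 from where it was at the start of the episode above 0.05 m).
Of pot1, pot2, pot3 only 2 to 3 are there at a start; the rules pass over those that are not, and their reading is None.
At some moment in a run one of pot1, pot2, pot3 may be knocked a few centimetres aside while the robot is not near it.
It also fails if it takes over 210 s, if anything falls off the work surface, if the arm or the gripper's body presses on something with over 40 N, if the wrist force passes 120 N, or if a joint passes its speed limit or range.

## Working session

There is one attempt and no reset: what is moved stays moved. The work goes in short steps, Python scripts to look and compute and a shell command to move; the robot and the scene stay as the last step left them, time stands still between calls to the robot, and variables do not carry over. Pictures are saved under pics/ and viewed, at most 14 in all, crops included, and the job is handed in when it is done.

```bash
ls; mkdir -p pics; python3 - <<'E'
from cell import arm, optics, order
import cv2,numpy as np
print(arm.sense(), arm.grip_depth)
for n in("scene","side","wrist"):
    s=optics.snapshot(n); cv2.imwrite(f"pics/{n}0.png",s["color"][:,:,::-1]); print(n,s["K"].tolist(),s["dist"],np.round(s["extrinsics"],3).tolist())
E
```

```text
pics
{'time_s': 0.0, 'joints': array([ 1.27826642e+00,  9.18519765e-02,  1.23183551e+00, -9.58138391e-06,
        1.81979357e+00, -5.66992619e-02]), 'dq': array([ 2.57970926e-04, -1.02419209e-03, -1.07403656e-03, -2.00365933e-04,
        6.77374385e-05, -1.69675388e-04]), 'joint_torque': array([-5.97869366e-04, -4.46438599e+01, -4.06446505e+01,  6.98065432e-02,
        2.90422887e-02, -9.06683317e-05]), 'tool_pos': array([0.14021074, 0.58344977, 0.40353912]), 'orientation': array([-1.59461562e-04,  1.17643379e-01,  9.93055459e-01, -9.30651511e-04]), 'ft_force': array([-0.3739457 ,  0.3187416 ,  0.78851878]), 'wrist_torque': array([ 0.06947797, -0.00534267,  0.01820062]), 'finger_force': 0.0, 'finger_gap': 0.0879451867740895} 0.1633
scene [[432.95674326442054, 0.0, 280.1042336025925], [0.0, 432.95674326442054, 208.8194586951142], [0.0, 0.0, 1.0]] [-0.03030455  0.          0.          0.          0.        ] [[0.27, 0.734, -0.623, 1.189], [0.963, -0.21, 0.169, -0.187], [-0.007, -0.645, -0.764, 0.943], [0.0, 0.0, 0.0, 1.0]]
side [[408.1801162242794, 0.0, 281.59930432337654], [0.0, 408.1801162242794, 213.41414185409977], [0.0, 0.0, 1.0]] [-0.0554275  0.         0.         0.         0.       ] [[0.926, -0.234, 0.296, 0.213], [-0.377, -0.615, 0.693, -0.774], [0.02, -0.753, -0.657, 0.892], [0.0, 0.0, 0.0, 1.0]]
wrist [[324.69920335672055, 0.0, 278.2240381455274], [0.0, 324.69920335672055, 215.42735870672345], [0.0, 0.0, 1.0]] [-0.06941873  0.          0.          0.          0.        ] [[0.234, 0.942, 0.24, 0.075], [0.972, -0.227, -0.058, 0.599], [0.0, 0.246, -0.969, 0.384], [0.0, 0.0, 0.0, 1.0]]
```

View pics/scene0.png

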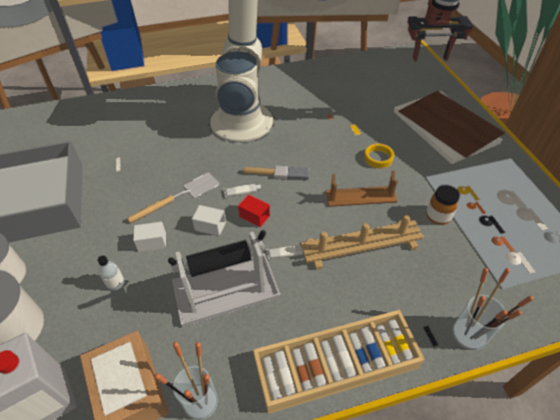

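View pics/side0.png

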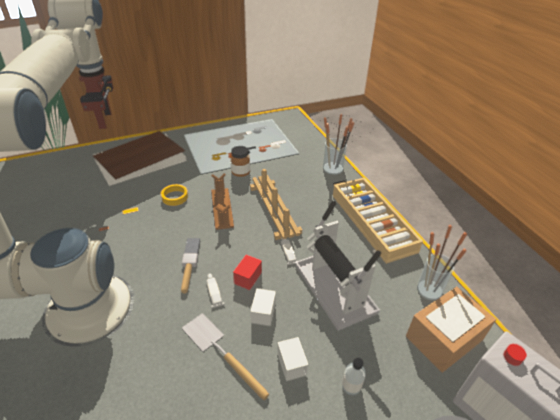

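```bash
cat > h.py <<'E'
from cell import arm, optics, order
import cv2,numpy as np
def snap(n,f=None):
    s=optics.snapshot(n)
    if f: cv2.imwrite(f"pics/{f}.png",s["color"][:,:,::-1])
    return s
def ray(s,p):
    u=cv2.undistortPoints(np.array([[p]],float),s["K"],s["dist"])[0,0]
    E=s["extrinsics"]; return E[:3,3],E[:3,:3]@np.array([u[0],u[1],1.])
def plane(s,p,z):
    o,d=ray(s,p); return o+d*(z-o[2])/d[2]
def tri(s1,p1,s2,p2):
    o1,d1=ray(s1,p1);o2,d2=ray(s2,p2)
    t=np.linalg.lstsq(np.c_[d1,-d2],o2-o1,rcond=None)[0]
    a,b=o1+t[0]*d1,o2+t[1]*d2
    return (a+b)/2,np.linalg.norm(a-b)
def proj(s,P):
    E=np.linalg.inv(s["extrinsics"]); return cv2.projectPoints(np.array(P,float).reshape(-1,1,3),cv2.Rodrigues(E[:3,:3])[0],E[:3,3],s["K"],s["dist"])[0][:,0]
def crop(s,f,x0,y0,w,h,k):
    c=s["color"][y0:y0+h,x0:x0+w,::-1]; cv2.imwrite(f"pics/{f}.png",cv2.resize(c,None,fx=k,fy=k,interpolation=cv2.INTER_CUBIC))
E
python3 - <<'E'
from h import *
a=snap("scene");b=snap("side")
crop(a,"sc1",120,160,320,160,2.5)
crop(b,"si1",190,150,220,240,2.5)
E
```

```text
(no output)
```

View pics/sc1.png

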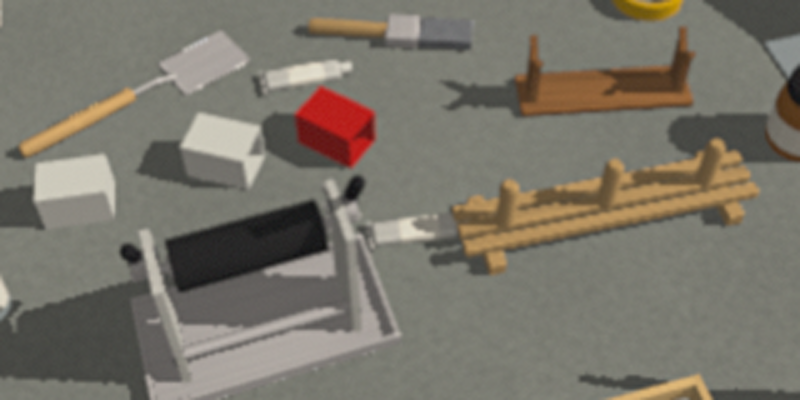

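View pics/si1.png

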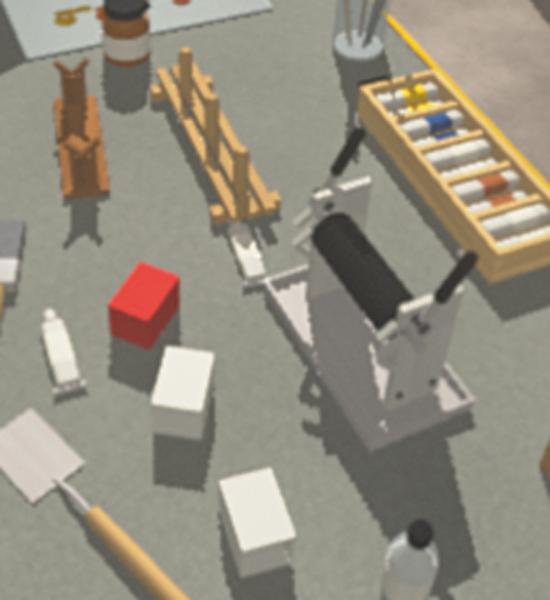

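```bash
python3 - <<'E'
from h import *
a=snap("scene","scA");b=snap("side","siA")
S=lambda u,v:(120+u/2.5-.3,160+v/2.5-.3); D=lambda u,v:(190+u/2.5-.3,150+v/2.5-.3)
T={"peg1":((509,184),(241,150)),"peg2":((613,164),(212,97)),"peg3":((714,145),(186,50)),
"leverLtip":((357,178),(360,132)),"leverRtip":((126,247),(473,256)),
"rollL":((322,203),(335,215)),"cheekLtopfront":((329,183),(312,190)),"cheekRtopfront":((146,233),(398,303)),"restL":((683,30),(72,66)),"restR":((534,38),(80,143))}
for k,(p,q) in T.items():
    P,e=tri(a,S(*p),b,D(*q)); print(k,P.round(4),round(e,4))
for n,pts in {"A":[(37,164),(105,156),(114,188),(40,197)],"B":[(200,113),(263,128),(240,158),(182,148)]}.items():
    print(n,[plane(a,S(*p),.05)[:2].round(3).tolist() for p in pts])
for n,pts in {"A":[(220,478),(270,468),(294,545),(243,575)],"B":[(165,347),(214,352),(206,408),(151,400)]}.items():
    print(n,"side",[plane(b,D(*p),.05)[:2].round(3).tolist() for p in pts])
print("restbase",[plane(a,S(*p),.01)[:2].round(3).tolist() for p in [(522,108),(692,97),(515,78)]])
print("tray",[plane(a,S(*p),.0)[:2].round(3).tolist() for p in [(398,335),(152,400)]])
print("jar,bottle",plane(b,(240,168),.0).round(3), plane(b,(350,391),0).round(3))
E
```

```text
peg1 [0.5957 0.0842 0.0873] 0.0016
peg2 [0.6008 0.1929 0.0881] 0.0025
peg3 [0.6059 0.302  0.0882] 0.0037
leverLtip [ 0.6539 -0.0809  0.2279] 0.0018
leverRtip [ 0.6689 -0.2735  0.2265] 0.0008
rollL [ 0.6166 -0.1088  0.15  ] 0.0073
cheekLtopfront [ 0.603  -0.0927  0.1683] 0.0099
cheekRtopfront [ 0.6122 -0.2589  0.1663] 0.0077
restL [0.4505 0.337  0.085 ] 0.0115
restR [0.4163 0.1737 0.0867] 0.0081
A [[0.41, -0.373], [0.419, -0.303], [0.464, -0.298], [0.455, -0.373]]
B [[0.387, -0.197], [0.427, -0.134], [0.461, -0.166], [0.43, -0.223]]
A side [[0.415, -0.3], [0.462, -0.307], [0.451, -0.386], [0.398, -0.395]]
B side [[0.419, -0.137], [0.464, -0.161], [0.431, -0.223], [0.384, -0.194]]
restbase [[0.444, 0.158], [0.482, 0.352], [0.398, 0.166]]
tray [[0.681, -0.055], [0.684, -0.296]]
jar,bottle [ 0.567  0.466 -0.   ] [ 0.53 -0.45  0.  ]
```

```bash
python3 -m inch '{"xyz":[[0.25,-0.5,0.3],[0.5,-1,0.6],[0.5,-1,0.6],[0.5,-1,0.6],[0.5,-1,0.6],[0.5,-1,0.6],[0.5,-1,0.6]],"twist":[-0.05,-0.1,-0.15,-0.2,-0.25,-0.3,-0.4]}' -1 10
python3 -m inch '{"xyz":[[0.25,-0.5,0],[0.6,-1,0],[0.6,-1,0]],"twist":[0,0,0]}'
python3 -m inch '{"xyz":[[0.25,-0.5,0],[0.6,-1,0],[0.6,-1,0]],"twist":[0,0,0]}'
python3 -m inch '{"xyz":[[0.25,-0.5,0],[0.6,-1,0],[0.6,-1,0]],"twist":[0,0,0]}'
```

```text
time_s: 1.23
tool_pos: [0.2002, 0.4633, 0.4767]
orientation: [-0.0, 0.633, 0.774, 0.0]
ft_force: [-0.7, -0.9, -0.8]
finger_gap: 0.021
finger_force: 0.0
time_s: 1.6
tool_pos: [0.2732, 0.3412, 0.4772]
orientation: [0.0, 0.632, 0.775, 0.001]
ft_force: [-0.6, 0.2, -0.1]
finger_gap: 0.0004
finger_force: 0.0
time_s: 1.98
tool_pos: [0.3453, 0.2216, 0.4767]
orientation: [0.0, 0.633, 0.775, 0.0]
ft_force: [0.2, 0.6, -0.1]
finger_gap: 0.0004
finger_force: 0.0
time_s: 2.35
tool_pos: [0.4174, 0.1021, 0.4761]
orientation: [-0.0, 0.632, 0.775, -0.0]
ft_force: [0.9, 1.1, -0.0]
finger_gap: 0.0004
finger_force: 0.0
```

```bash
python3 -m inch '{"xyz":[[0.25,-0.42,0],[0.5,-0.84,0],[0.5,-0.84,0]],"twist":[-0.04,-0.04,-0.04]}' |head -2
python3 -m inch '{"xyz":[[0.25,-0.42,0],[0.5,-0.84,0],[0.5,-0.84,0]],"twist":[0,0,0]}'|head -2
python3 -m inch '{"xyz":[[0.25,-0.42,0],[0.5,-0.84,0],[0.5,-0.84,0],[0.5,-0.84,0]],"twist":[0,0,0,0]}'
python3 - <<'E'
from h import *
s=snap("wrist","w1"); print(s["extrinsics"].round(3).tolist())
E
```

```text
time_s: 2.72
tool_pos: [0.4777, 0.0016, 0.4753]
time_s: 3.1
tool_pos: [0.5379, -0.0985, 0.4745]
time_s: 3.6
tool_pos: [0.5965, -0.1966, 0.477]
orientation: [-0.0, 0.678, 0.735, 0.0]
ft_force: [-0.0, 0.4, 0.1]
finger_gap: 0.0004
finger_force: 0.0
[[0.997, 0.078, 0.021, 0.591], [0.081, -0.967, -0.243, -0.13], [0.001, 0.244, -0.97, 0.457], [0.0, 0.0, 0.0, 1.0]]
```

View pics/w1.png

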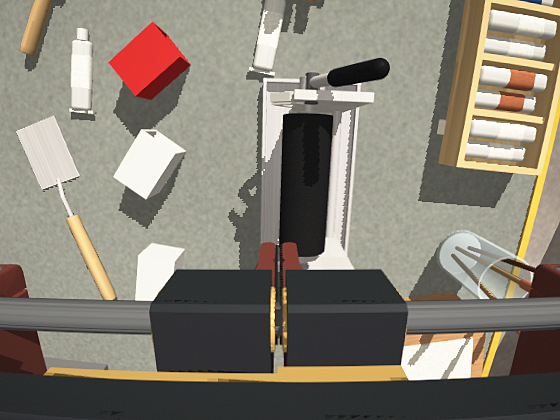

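```bash
python3 - <<'E'
from h import *
s=snap("wrist")
g=cv2.cvtColor(s["color"],cv2.COLOR_RGB2GRAY)
P=[]
for v in (125,150,175,200,225):
    r=g[v,265:350]; xs=np.where(r<60)[0]+265; print(v,xs.min(),xs.max())
    P.append(plane(s,((xs.min()+xs.max())/2,v),.127))
P=np.array(P); print(P.round(4)); print(np.polyfit(P[:,1],P[:,0],1))
for z in(.125,.15):print("end",plane(s,(307,113),z).round(4))
print("levertip",plane(s,(388,68),.222).round(4))
E
```

```text
125 283 332
150 282 330
175 281 328
200 280 326
225 280 325
[[ 0.6196 -0.1187  0.127 ]
 [ 0.6205 -0.1432  0.127 ]
 [ 0.6215 -0.1683  0.127 ]
 [ 0.6226 -0.1944  0.127 ]
 [ 0.6247 -0.2213  0.127 ]]
[-0.04816706  0.61364229]
end [ 0.6181 -0.1072  0.125 ]
end [ 0.6161 -0.1089  0.15  ]
levertip [ 0.6628 -0.0788  0.222 ]
```

```bash
python3 -m inch '{"xyz":[[0.5,-0.35,0],[0.87,-0.65,0],[0.87,-0.65,-0.3],[0.87,-0.65,-0.6],[0.87,-0.65,-0.79],[0.87,-0.65,-0.79]],"twist":[0,0,0,0,0,0]}' 
python3 -m inch '{"xyz":[[-0.15,-0.01,0],[-0.3,-0.02,-0.02],[-0.45,-0.03,-0.04],[-0.6,-0.04,-0.06],[-0.75,-0.05,-0.09],[-0.93,-0.06,-0.12],[-0.93,-0.06,-0.12]],"twist":[0,0,0,0,0,0,0]}'
python3 -m inch '{"xyz":[[0,0,0.4],[-0.2,0,0.8],[-0.2,0,0.8]],"twist":[0,0,0]}'
python3 - <<'E'
from h import *
a=snap("scene");b=snap("side")
A=cv2.resize(a["color"][200:320,150:300,::-1],None,fx=2.6,fy=2.6);B=cv2.resize(b["color"][190:310,300:450,::-1],None,fx=2.6,fy=2.6)
cv2.imwrite("pics/l1.png",np.hstack([A,B]))
E
```

```text
time_s: 4.45
tool_pos: [0.7005, -0.2752, 0.3806]
orientation: [-0.002, 0.678, 0.735, -0.0]
ft_force: [-0.0, 0.2, -1.1]
finger_gap: 0.0
finger_force: 0.0
time_s: 5.32
tool_pos: [0.5881, -0.2834, 0.3711]
orientation: [0.002, 0.678, 0.735, 0.001]
ft_force: [1.3, -0.4, -0.3]
finger_gap: 0.0007
finger_force: 0.0
time_s: 5.7
tool_pos: [0.5638, -0.2832, 0.4719]
orientation: [0.006, 0.679, 0.735, 0.001]
ft_force: [0.5, -0.1, -0.4]
finger_gap: 0.0005
finger_force: 0.0
```

View pics/l1.png

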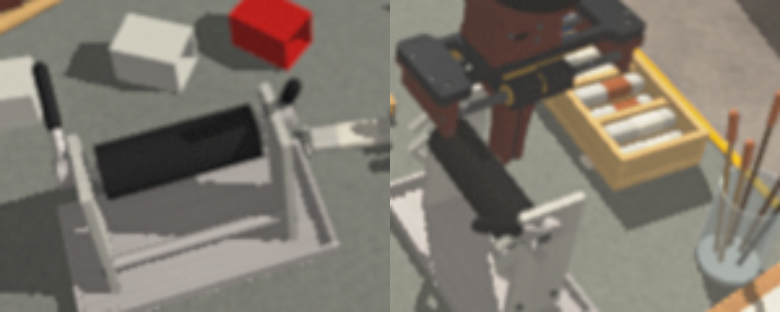

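```bash
cat >> h.py <<'E'
seat=np.array([.620,-.178,.125]);xd=np.array([.998,.063,0]);yd=np.array([-.063,.998,0])
def lever(s,p,side):
    o,d=ray(s,p); c=seat+yd*.096*side; t=((c-o)@yd)/(d@yd); P=o+t*d-c; x=P@xd;z=P[2]-.026
    return round(float(np.arctan2(-x,z)+np.radians(34)),3),round(float(np.hypot(x,z)),4)
E
python3 - <<'E'
from h import *
s=snap("scene"); print(lever(s,(150+40/2.6,200+66/2.6),-1))
E
python3 -m inch '{"xyz":[[0.3,0.5,0],[0.6,0.9,0],[0.6,0.9,0]],"twist":[0,0,0]}' |head -2
python3 -m inch '{"xyz":[[0.2,0.4,0],[0.45,0.85,0],[0.45,0.85,-0.3],[0.45,0.85,-0.6],[0.45,0.85,-0.77],[0.45,0.85,-0.77]],"twist":[0,0,0,0,0,0]}' 
python3 -m inch '{"xyz":[[-0.15,-0.01,0],[-0.3,-0.02,-0.02],[-0.45,-0.03,-0.04],[-0.6,-0.04,-0.06],[-0.75,-0.05,-0.09],[-0.94,-0.06,-0.12],[-0.94,-0.06,-0.12]],"twist":[0,0,0,0,0,0,0]}'
python3 -m inch '{"xyz":[[0,0,0.4],[-0.4,0.2,0.8],[-0.5,0.6,0.8],[-0.5,0.6,0.8]],"twist":[0,0,0,0]}' 1
python3 - <<'E'
from h import *
a=snap("scene");b=snap("side");crop(a,"l2",130,200,180,120,2)
A=cv2.resize(a["color"][200:320,150:300,::-1],None,fx=2.6,fy=2.6);B=cv2.resize(b["color"][190:310,300:450,::-1],None,fx=2.6,fy=2.6)
cv2.imwrite("pics/l2.png",np.hstack([A,B]))
E
```

```text
(1.839, 0.0889)
time_s: 6.22
tool_pos: [0.6394, -0.1724, 0.4602]
time_s: 6.98
tool_pos: [0.6908, -0.0748, 0.3668]
orientation: [-0.003, 0.679, 0.734, -0.002]
ft_force: [-0.1, 0.1, 0.8]
finger_gap: 0.0003
finger_force: 0.0
time_s: 7.85
tool_pos: [0.5775, -0.0818, 0.3583]
orientation: [0.001, 0.679, 0.734, 0.0]
ft_force: [0.5, 0.2, 0.7]
finger_gap: 0.0005
finger_force: 0.0
time_s: 8.35
tool_pos: [0.5176, -0.0073, 0.4554]
orientation: [0.001, 0.677, 0.736, 0.002]
ft_force: [0.0, -0.2, 0.5]
finger_gap: 0.0373
finger_force: 0.0
```

View pics/l2.png

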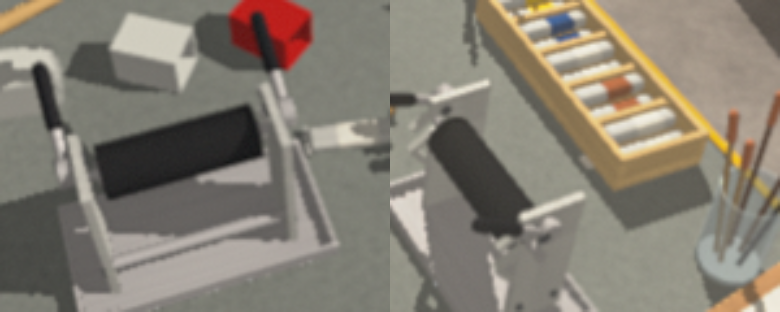

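```bash
python3 -m inch '{"xyz":[[0.2,-0.4,0],[0.45,-0.7,0],[0.45,-0.7,0]],"twist":[0,0,0]}' 1|head -2
python3 -m inch '{"xyz":[[0.2,-0.4,0],[0.42,-0.72,0],[0.42,-0.72,-0.2],[0.42,-0.72,-0.5],[0.42,-0.72,-0.5]],"twist":[0,0,0,0,0]}' 
python3 - <<'E'
from h import *
s=snap("wrist","w2")
g=cv2.cvtColor(s["color"],cv2.COLOR_RGB2GRAY)
for v in range(20,240,20):
    xs=np.where(g[v,200:400]<60)[0]+200
    if len(xs): print(v,xs.min(),xs.max(),plane(s,((xs.min()+xs.max())/2,v),.125).round(4))
E
```

```text
time_s: 8.82
tool_pos: [0.5742, -0.0971, 0.4491]
time_s: 9.45
tool_pos: [0.6224, -0.1801, 0.388]
orientation: [-0.004, 0.679, 0.734, -0.002]
ft_force: [-0.4, -0.6, 0.2]
finger_gap: 0.0879
finger_force: 0.0
80 200 240 [ 0.5713 -0.0785  0.125 ]
140 250 316 [ 0.6193 -0.1169  0.125 ]
160 250 315 [ 0.6201 -0.1315  0.125 ]
180 250 314 [ 0.6209 -0.1464  0.125 ]
200 249 313 [ 0.6214 -0.1617  0.125 ]
220 249 312 [ 0.6223 -0.1775  0.125 ]
```

```bash
python3 -m inch '{"xyz":[[0,0.02,-0.3],[0,0.02,-0.6],[0,0.02,-0.83],[0,0.02,-0.83]],"twist":[-0.005,-0.005,-0.005,-0.005]}' 1
python3 -m inch '{"xyz":[[0,0,0],[0,0,0],[0,0,0],[0,0,0],[0,0,0],[0,0,0]],"twist":[0,0,0,0,0,0]}' -1 10
```

```text
time_s: 10.0
tool_pos: [0.6224, -0.1772, 0.2924]
orientation: [-0.001, 0.684, 0.729, -0.001]
ft_force: [0.6, 0.2, 1.0]
finger_gap: 0.088
finger_force: 0.0
time_s: 10.75
tool_pos: [0.6227, -0.1774, 0.2935]
orientation: [0.0, 0.684, 0.729, 0.0]
ft_force: [0.6, 0.3, 3.0]
finger_gap: 0.0496
finger_force: 10.0
```

```bash
python3 -m inch '{"xyz":[[0,0,0],[0,0,0],[0,0,0.03],[0,0,0.075],[0,0,0.075],[0,0,0.075]],"twist":[0,0,0,0,0,0]}' -1 30
```

```text
time_s: 11.5
tool_pos: [0.6225, -0.1774, 0.3015]
orientation: [-0.0, 0.684, 0.729, -0.0]
ft_force: [-0.4, 0.0, -5.1]
finger_gap: 0.0495
finger_force: 30.0
```

```bash
python3 -m inch '{"xyz":[[-0.05,-0.003,0],[-0.1,-0.006,0],[-0.1,-0.006,0]],"twist":[0,0,0]}'
```

```text
time_s: 11.88
tool_pos: [0.6101, -0.1782, 0.3022]
orientation: [0.0, 0.684, 0.729, -0.0]
ft_force: [0.3, 0.1, -4.2]
finger_gap: 0.0495
finger_force: 30.0
```

```bash
python3 -m inch '{"xyz":[[-0.07,-0.004,-0.049],[-0.14,-0.008,-0.098],[-0.21,-0.012,-0.147],[-0.28,-0.016,-0.196],[-0.36,-0.02,-0.25],[-0.36,-0.02,-0.25]],"twist":[0,0,0,0,0,0]}'
```

```text
time_s: 12.62
tool_pos: [0.5666, -0.1806, 0.2712]
orientation: [-0.001, 0.684, 0.729, -0.0]
ft_force: [-0.0, 0.8, -5.5]
finger_gap: 0.0495
finger_force: 30.0
```

```bash
python3 -m inch '{"xyz":[[-0.25,-0.01,0],[-0.5,-0.02,0],[-0.5,-0.02,0.4],[-0.5,-0.02,0.8],[-0.5,-0.02,0.8]],"twist":[0,0,0,0,0]}'|head -2
python3 -m inch '{"xyz":[[-0.1,0.45,0],[-0.2,0.9,0],[-0.2,0.9,0]],"twist":[-0.03,-0.06,-0.083]}'|head -2
python3 -m inch '{"xyz":[[-0.1,0.45,0],[-0.2,0.9,0],[-0.2,0.9,0]],"twist":[0,0,0]}'|head -2
python3 -m inch '{"xyz":[[-0.1,0.45,0],[-0.2,0.9,0],[-0.2,0.9,0]],"twist":[0,0,0]}'|head -2
python3 -m inch '{"xyz":[[-0.02,0.45,0],[-0.02,0.95,0],[-0.02,0.95,0],[-0.02,0.95,0]],"twist":[0,0,0,0]}'
python3 - <<'E'
from h import *
s=snap("wrist","w3");a=snap("scene")
W=s["color"][:300,:,::-1]
A=cv2.resize(a["color"][160:240,310:410,::-1],(375,300),interpolation=2)
cv2.imwrite("pics/r1.png",np.hstack([W[:,100:500],A]))
E
```

```text
time_s: 13.25
tool_pos: [0.5077, -0.183, 0.3739]
time_s: 13.62
tool_pos: [0.4829, -0.0719, 0.3663]
time_s: 14.0
tool_pos: [0.4587, 0.0361, 0.3663]
time_s: 14.38
tool_pos: [0.4348, 0.1434, 0.3665]
time_s: 14.88
tool_pos: [0.4336, 0.2543, 0.3668]
orientation: [0.0, 0.773, 0.634, -0.001]
ft_force: [0.7, -0.3, -5.6]
finger_gap: 0.0494
finger_force: 30.0
```

View pics/r1.png

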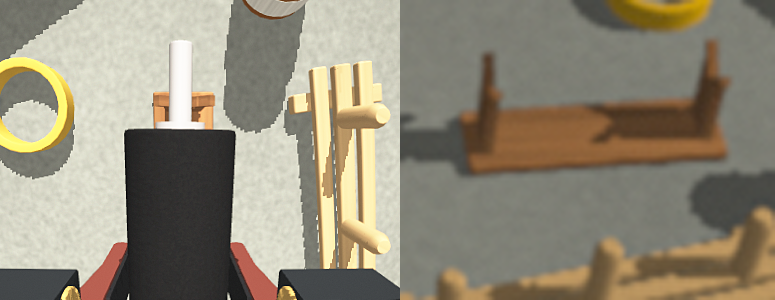

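```bash
python3 - <<'E'
from h import *
s=snap("wrist");c=s["color"]
W=c[80:140,240:330,::-1]; cv2.imwrite("pics/r2.png",cv2.resize(W,None,fx=8,fy=8,interpolation=0))
E
```

```text
(no output)
```

View pics/r2.png

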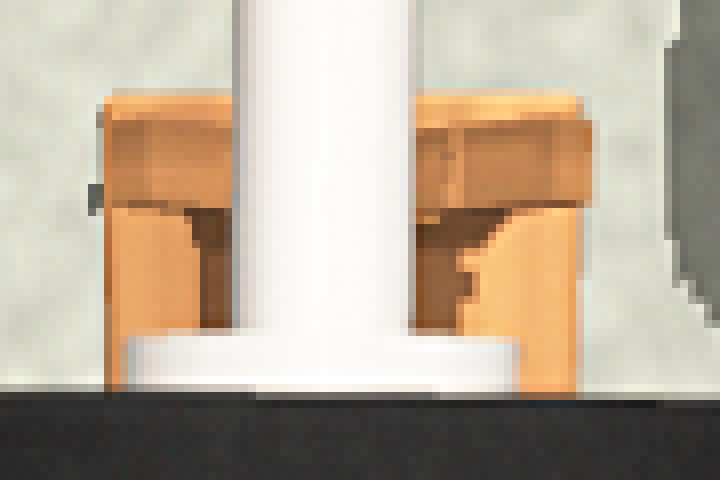

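```bash
python3 - <<'E'
from h import *
s=snap("wrist");t=arm.sense()["tool_pos"];print(t)
U=plane(s,(284.0,100),.083);F=plane(s,(282.8,91.5),.01);ax=plane(s,(280.4,100),t[2]-.1633-.005);print(U,F,ax)
y=np.radians(-11.25)
for dy in (0,np.radians(.7)):
    d=np.array([-np.sin(y+dy),np.cos(y+dy)]);print("rest",U[:2]-.085*d,F[:2]-.1*d, "roller at same y: ",ax[:2]-d*((ax[:2]-t[:2])@d))
# roller end
for v in (128.8,):print(plane(s,(280.4,v),t[2]-.1633-.005+.025))
# tip of axle
print("axtip",plane(s,(280.4,41),t[2]-.168))
E
```

```text
[0.43343165 0.2537584  0.36797097]
[0.45652391 0.34341348 0.083     ] [0.45959194 0.35828463 0.01      ] [0.45075441 0.33302234 0.19967097]
rest [0.43994123 0.26004673] [0.44008291 0.2602061 ] roller at same y:  [0.43492861 0.25346064]
rest [0.44096096 0.25985036] [0.44128259 0.25997508] roller at same y:  [0.43590631 0.25329752]
[0.448093   0.32068071 0.22467097]
axtip [0.45550515 0.35659609 0.19997097]
```

```bash
python3 -m inch '{"xyz":[[0.043,0.06,-0.2],[0.043,0.06,-0.5],[0.043,0.06,-0.75],[0.043,0.06,-0.85],[0.043,0.06,-0.85],[0.043,0.06,-0.85]],"twist":[0.003,0.003,0.003,0.003,0.003,0.003]}'
```

```text
time_s: 15.82
tool_pos: [0.4386, 0.2623, 0.2679]
orientation: [0.0, 0.77, 0.638, 0.001]
ft_force: [0.1, 0.5, -4.5]
finger_gap: 0.0497
finger_force: 30.0
```

```bash
python3 - <<'E'
from h import *
s=snap("wrist");c=s["color"]
W=c[20:160,220:340,::-1]; cv2.imwrite("pics/r3.png",cv2.resize(W,None,fx=4,fy=4,interpolation=0))
E
```

```text
(no output)
```

View pics/r3.png

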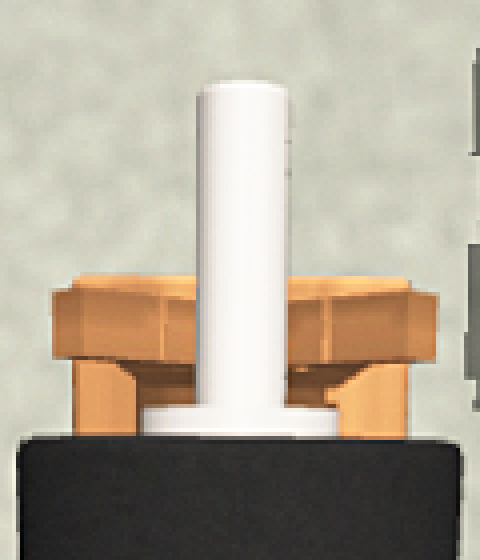

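```bash
python3 -m inch '{"xyz":[[0,0,-0.08],[0,0,-0.16],[0,0,-0.21],[0,0,-0.225],[0,0,-0.225]],"twist":[0,0,0,0,0]}'
```

```text
time_s: 16.5
tool_pos: [0.4385, 0.2622, 0.2395]
orientation: [0.0, 0.77, 0.638, 0.001]
ft_force: [2.4, -1.5, -2.6]
finger_gap: 0.0493
finger_force: 30.0
```

Contact begins; ease down a touch and release.

```bash
python3 -m inch '{"xyz":[[0,0,-0.01],[0,0,-0.02],[0,0,-0.02]],"twist":[0,0,0]}'
python3 -m inch '{"xyz":[[0,0,0],[0,0,0],[0,0,0],[0,0,0],[0,0,0]],"twist":[0,0,0,0,0]}' 1
python3 -m inch '{"xyz":[[0,0,0.2],[0,0,0.5],[0,0,0.9],[0,0,0.9]],"twist":[0,0,0,0]}'
python3 - <<'E'
from h import *
s=snap("wrist");b=snap("side");a=snap("scene")
W=cv2.resize(s["color"][40:280,130:430,::-1],(375,300))
A=cv2.resize(a["color"][160:240,310:410,::-1],(375,300),interpolation=2)
cv2.imwrite("pics/r4.png",np.hstack([W,A]))
E
```

```text
time_s: 16.88
tool_pos: [0.4389, 0.2623, 0.2386]
orientation: [0.001, 0.77, 0.638, 0.002]
ft_force: [2.8, -3.0, 5.1]
finger_gap: 0.0492
finger_force: 30.0
time_s: 17.5
tool_pos: [0.4381, 0.2623, 0.2365]
orientation: [-0.0, 0.77, 0.638, -0.0]
ft_force: [-0.2, 1.1, 0.1]
finger_gap: 0.0876
finger_force: 0.0
time_s: 18.0
tool_pos: [0.4386, 0.2625, 0.3496]
orientation: [0.001, 0.77, 0.638, 0.004]
ft_force: [-0.0, -0.5, 0.1]
finger_gap: 0.0879
finger_force: 0.0
```

View pics/r4.png

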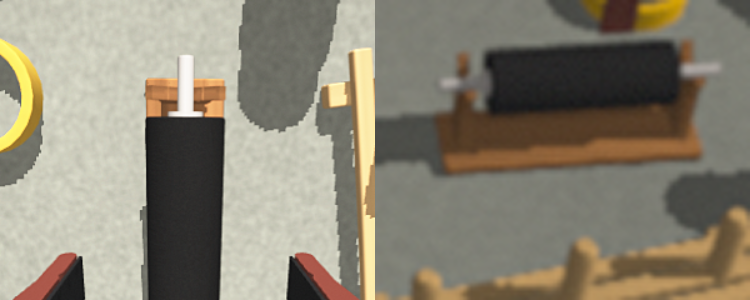

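```bash
python3 -m inch '{"xyz":[[0.05,-0.4,0.3],[0.18,-0.96,0.3],[0.18,-0.96,0.3]],"twist":[0.03,0.06,0.079]}' -1 10|head -2
python3 -m inch '{"xyz":[[0.05,-0.4,0],[0.18,-0.96,0],[0.18,-0.96,0]],"twist":[0,0,0]}'|head -2
python3 -m inch '{"xyz":[[0.05,-0.4,0],[0.18,-0.96,0],[0.18,-0.96,0],[0.18,-0.96,-0.3],[0.18,-0.96,-0.48],[0.18,-0.96,-0.48]],"twist":[0,0,0,0,0,0]}'
python3 - <<'E'
from h import *
a=snap("scene","la")
E
```

```text
time_s: 18.52
tool_pos: [0.4603, 0.1441, 0.3791]
time_s: 18.9
tool_pos: [0.4816, 0.0289, 0.3783]
time_s: 19.65
tool_pos: [0.5025, -0.0817, 0.3201]
orientation: [-0.003, 0.685, 0.729, -0.001]
ft_force: [-0.8, -0.3, 0.4]
finger_gap: 0.0005
finger_force: 0.0
```

```bash
python3 -m inch '{"xyz":[[0.1,0.006,0.03],[0.18,0.012,0.07],[0.25,0.016,0.21],[0.33,0.02,0.36],[0.42,0.026,0.46],[0.5,0.03,0.54],[0.58,0.036,0.54],[0.67,0.042,0.54],[0.75,0.047,0.54],[0.83,0.05,0.52]],"twist":[0,0,0,0,0,0,0,0,0,0]}'
python3 -m inch '{"xyz":[[0.08,0.005,0],[0.16,0.01,0],[0.2,0.012,0],[0.2,0.012,0]],"twist":[0,0,0,0]}'

```

```text
time_s: 20.95
tool_pos: [0.6033, -0.0772, 0.3851]
orientation: [-0.0, 0.685, 0.728, 0.0]
ft_force: [-2.1, -1.5, 2.7]
finger_gap: 0.0003
finger_force: 1.5
time_s: 21.45
tool_pos: [0.6271, -0.0758, 0.3852]
orientation: [0.0, 0.685, 0.728, 0.0]
ft_force: [-0.3, -0.0, 0.6]
finger_gap: 0.0
finger_force: 0.0
```

```bash
python3 -m inch '{"xyz":[[0.04,0.002,0],[0.05,0.003,0],[0.05,0.003,0]],"twist":[0,0,0]}'
python3 -m inch '{"xyz":[[-0.25,-0.02,0.1],[-0.5,-0.03,0.3],[-0.5,-0.4,0.3],[-0.5,-0.85,0.3],[-0.5,-0.85,0.3]],"twist":[0,0,0,0,0]}'
python3 -m inch '{"xyz":[[-0.2,-0.45,0],[-0.48,-0.9,0],[-0.48,-0.9,0],[-0.48,-0.9,-0.4],[-0.48,-0.9,-0.84],[-0.48,-0.9,-0.84]],"twist":[0,0,0,0,0,0]}'
```

```text
time_s: 21.82
tool_pos: [0.6326, -0.0755, 0.3856]
orientation: [0.0, 0.685, 0.728, 0.0]
ft_force: [-2.2, -0.9, -0.2]
finger_gap: 0.0002
finger_force: 0.7
time_s: 22.45
tool_pos: [0.5722, -0.1805, 0.4214]
orientation: [0.001, 0.687, 0.727, -0.0]
ft_force: [-0.5, 0.7, 0.0]
finger_gap: 0.0003
finger_force: 0.0
time_s: 23.2
tool_pos: [0.5148, -0.2836, 0.3154]
orientation: [-0.005, 0.685, 0.729, -0.001]
ft_force: [0.0, 0.0, 0.1]
finger_gap: 0.0006
finger_force: 0.0
```

```bash
python3 -m inch '{"xyz":[[0.1,-0.02,0.07],[0.18,-0.015,0.11],[0.25,-0.01,0.25],[0.33,-0.006,0.4],[0.42,0,0.5],[0.5,0.004,0.58],[0.58,0.01,0.58],[0.67,0.016,0.58],[0.75,0.02,0.58],[0.83,0.025,0.56]],"twist":[0,0,0,0,0,0,0,0,0,0]}'
python3 -m inch '{"xyz":[[0.08,0.005,0],[0.16,0.01,0],[0.24,0.015,0],[0.24,0.015,0]],"twist":[0,0,0,0]}'
python3 -m inch '{"xyz":[[-0.25,0,0.1],[-0.5,0,0.4],[-0.9,0.3,0.6],[-0.9,0.3,0.6],[-0.9,0.3,0.6]],"twist":[0,0,0,0,0]}'
python3 - <<'E'
from h import *
a=snap("scene");b=snap("side")
A=cv2.resize(a["color"][200:320,150:300,::-1],None,fx=2.6,fy=2.6);B=cv2.resize(b["color"][190:310,300:450,::-1],None,fx=2.6,fy=2.6)
s=snap("wrist");print(s["extrinsics"].round(3).tolist())
cv2.imwrite("pics/l3.png",np.vstack([np.hstack([A,B]),np.hstack([cv2.resize(s["color"][:,:,::-1],None,fx=.67,fy=.67),np.zeros((281,405,3),np.uint8)])]))
E
```

```text
time_s: 24.45
tool_pos: [0.6152, -0.2824, 0.3876]
orientation: [-0.0, 0.685, 0.728, 0.0]
ft_force: [-3.3, -0.2, 3.2]
finger_gap: 0.0005
finger_force: 1.6
time_s: 24.95
tool_pos: [0.6443, -0.2805, 0.3874]
orientation: [0.0, 0.685, 0.728, 0.0]
ft_force: [0.1, -0.4, 0.8]
finger_gap: 0.0004
finger_force: 0.0
time_s: 25.58
tool_pos: [0.5354, -0.2446, 0.4604]
orientation: [0.001, 0.685, 0.728, 0.0]
ft_force: [-0.5, -0.1, -0.5]
finger_gap: 0.0003
finger_force: 0.0
[[0.998, 0.058, 0.014, 0.532], [0.06, -0.968, -0.244, -0.178], [-0.0, 0.244, -0.97, 0.439], [0.0, 0.0, 0.0, 1.0]]
```

View pics/l3.png

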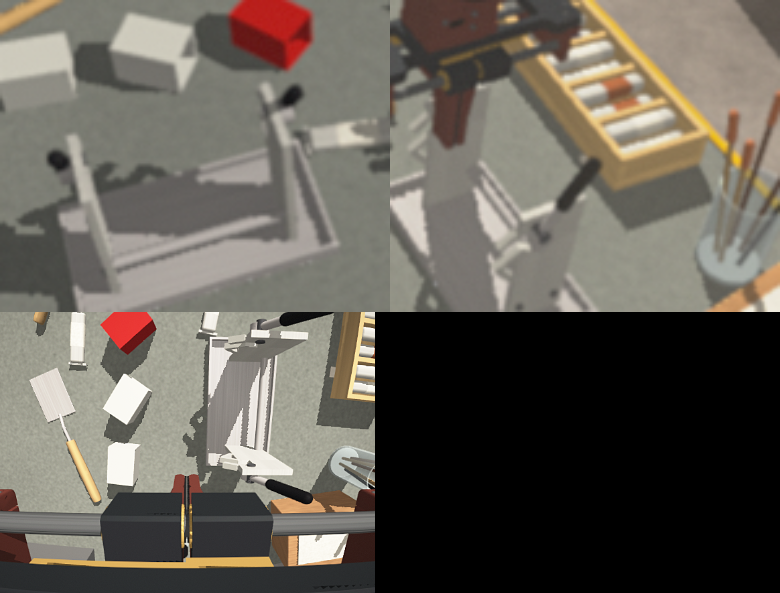

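```bash
python3 - <<'E'
from h import *
s=snap("wrist");b=snap("side");a=snap("scene")
print(lever(a,(150+56/2.6,200+158/2.6),-1),lever(a,(150+296/2.6,200+88/2.6),1))
def k(s,x0,y0,w,h,W,H): return cv2.resize(s["color"][y0:y0+h,x0:x0+w,::-1],(W,H),interpolation=2)
cv2.imwrite("pics/p1.png",np.hstack([k(s,140,85,100,185,324,600),np.vstack([k(b,240,280,90,110,450,400),k(a,125,200,112,50,450,200)])]))
E
```

```text
(0.017, 0.0948) (0.041, 0.0897)
```

View pics/p1.png

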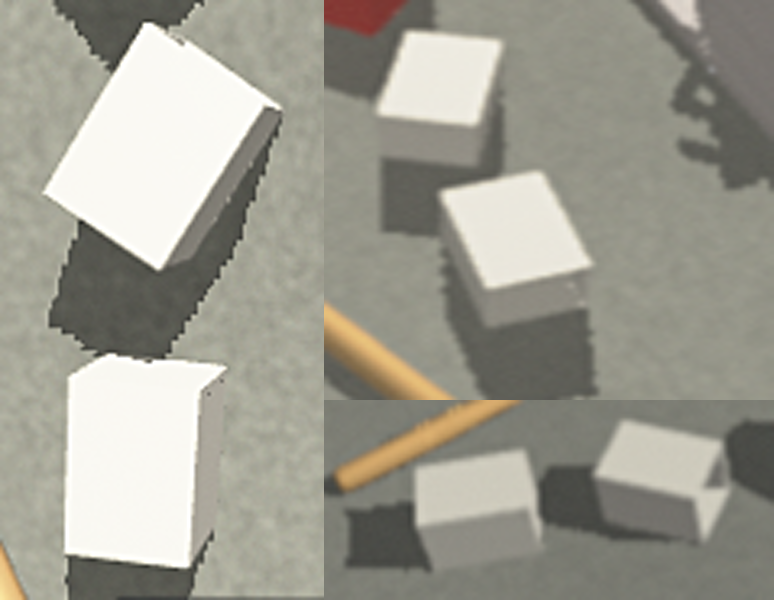

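```bash
python3 - <<'E'
from h import *
s=snap("wrist");b=snap("side")
def sh(s,x0,y0,w,h):
    print(cv2.cvtColor(s["color"],cv2.COLOR_RGB2GRAY)[y0:y0+h,x0:x0+w])
np.set_printoptions(linewidth=250)
print("A -y side");sh(b,268,328,28,20)
print("B -y side");sh(b,250,302,24,12)
print("A +y wrist");sh(s,158,192,54,15)
E
```

```text
A -y side
[[ 92  93  90  91  92  99 117 153 177 188 209 219 222 229 233 222 171 144 142 147 148 149 149 148 146 147 144 144]
 [ 90  99 106 122 138 156 181 211 223 225 231 233 233 233 235 232 193 149 142 145 148 150 148 149 149 145 143 144]
 [129 150 168 197 213 220 226 232 233 233 233 233 233 233 234 232 208 157 141 143 146 147 148 148 148 147 146 144]
 [204 218 223 232 234 233 233 233 233 232 232 232 231 231 233 234 222 172 145 144 145 148 147 149 148 149 149 146]
 [233 234 233 234 233 233 233 232 231 231 231 231 231 232 232 233 230 198 154 143 145 146 148 149 148 149 151 148]
 [233 233 232 232 232 231 231 232 231 232 231 232 231 231 231 233 234 223 173 146 146 148 148 150 148 148 149 148]
 [232 231 232 231 231 231 231 231 232 231 232 231 231 231 231 231 233 231 192 151 143 146 151 150 148 148 146 145]
 [232 231 232 231 231 231 231 232 231 231 231 231 231 231 231 232 233 232 209 157 143 146 149 150 148 146 144 144]
 [231 232 231 231 232 231 232 231 231 231 231 232 231 232 231 231 232 233 222 173 146 143 143 144 146 148 148 146]
 [231 232 232 231 232 231 231 232 231 231 231 231 231 2
[... 5006 characters left out ...]
9 252 255 230 154 163 167 110 170 174 174]
 [162 158 162 217 255 250 248 248 248 248 249 248 248 248 249 248 248 249 248 248 248 248 249 249 249 249 249 249 249 249 249 248 248 248 248 248 248 248 247 248 248 247 248 252 255 193 156 164 167 170 170 172 172 172]
 [160 156 163 218 255 249 249 249 248 248 248 248 248 249 249 248 249 249 248 248 248 249 248 248 248 249 249 249 249 249 249 249 249 249 249 249 249 249 249 248 249 249 250 255 192 157 164 167 168 169 167 168 171 169]
 [162 161 166 220 255 249 248 248 248 248 248 248 248 248 248 248 248 248 248 249 248 248 248 249 248 248 248 249 249 249 249 249 249 249 249 249 249 249 249 249 249 249 252 248 154 162 166 169 168 168 167 170 168 167]]
```

```bash
python3 - <<'E'
from h import *
b=snap("side");a=snap("scene")
def sh(s,x0,y0,w,h):
    print(cv2.cvtColor(s["color"],cv2.COLOR_RGB2GRAY)[y0:y0+h,x0:x0+w])
np.set_printoptions(linewidth=250)
print("A -y side");sh(b,268,350,30,22)
print("B -y side");sh(b,249,308,26,18)
print("A +y scene");sh(a,170,210,14,28)
print("B +y scene");sh(a,214,208,14,28)
E
```

```text
A -y side
[[140 194 228 232 231 231 231 231 230 230 230 231 231 231 230 230 230 230 230 230 229 231 231 231 204 159 146 149 147 148]
 [136 180 227 233 232 230 231 230 231 230 230 231 230 230 230 230 230 229 229 230 230 230 232 234 226 178 147 143 148 150]
 [127 158 219 233 232 231 230 231 231 230 230 229 230 230 230 230 230 230 230 231 232 232 234 233 229 191 155 147 148 150]
 [126 139 193 228 232 231 230 230 230 230 231 230 231 230 230 230 231 232 232 233 231 230 225 206 190 164 148 149 150 151]
 [128 134 179 226 231 231 230 230 230 230 231 230 231 231 232 233 232 230 228 224 208 189 167 148 143 143 144 148 152 149]
 [126 127 157 217 232 231 230 230 231 231 232 232 232 232 229 227 223 204 179 167 158 143 128 127 135 142 146 146 148 149]
 [125 127 139 189 227 232 231 232 233 232 230 228 225 214 194 172 161 149 139 137 135 129 126 128 138 145 148 148 150 150]
 [121 127 129 169 224 234 233 229 228 222 205 189 170 155 145 136 133 138 135 136 138 142 131 130 138 146 150 151 150 151]
 [115 126 126 153 212 227 222 203 187 167 150 145 137 133 137 138 137 137 138 138 145 159 139 129 139 147 
[... 6181 characters left out ...]
0 163 184 201 204 202 203 203 202 184 147 124 121]
 [115 115 129 165 200 203 202 202 203 196 168 132 119 121]
 [110 108 119 157 197 205 202 203 202 184 150 124 119 121]
 [112 111 116 151 190 203 202 202 195 170 134 120 118 119]
 [114 110 115 142 181 201 204 200 186 150 124 120 121 122]
 [113 112 113 137 174 200 205 196 170 134 119 120 124 125]
 [112 111 112 125 165 200 203 184 150 122 120 122 124 124]
 [113 113 111 119 158 198 198 170 133 121 122 123 122 122]
 [113 114 110 116 151 189 186 152 125 121 122 121 120 120]
 [111 111 111 117 143 172 169 137 122 122 122 120 121 119]
 [105 111 108 111 132 154 146 125 120 123 122 120 120 120]
 [112 107  99 101 118 134 128 120 121 121 121 122 121 121]]
```

```bash
python3 -m inch '{"xyz":[[-0.44,-0.4,0],[-0.44,-0.73,0],[-0.44,-0.73,-0.1],[-0.44,-0.73,-0.1],[-0.44,-0.73,-0.1],[-0.44,-0.73,-0.1],[-0.44,-0.73,-0.1],[-0.44,-0.73,-0.1],[-0.44,-0.73,-0.1],[-0.44,-0.73,-0.1]],"twist":[-0.06,-0.12,-0.18,-0.24,-0.3,-0.35,-0.41,-0.47,-0.5,-0.5]}' 1|head -3
python3 -m inch '{"xyz":[[-0.44,-0.4,0],[-0.44,-0.73,-0.1],[-0.44,-0.73,-0.1],[-0.44,-0.73,-0.1],[-0.44,-0.73,-0.1],[-0.44,-0.73,-0.1],[-0.44,-0.73,-0.1],[-0.44,-0.73,-0.1],[-0.44,-0.73,-0.1],[-0.44,-0.73,-0.1]],"twist":[-0.06,-0.12,-0.18,-0.24,-0.3,-0.35,-0.41,-0.47,-0.5,-0.5]}' |head -3
python3 - <<'E'
from h import *
s=snap("wrist","w5"); print(s["extrinsics"].round(3).tolist())
pts=[[x,y,.0] for x,y in ((.437,-.337),(.425,-.18),(.437,-.375))]; print(proj(s,pts).round(0).tolist())
E
```

```text
time_s: 27.32
tool_pos: [0.4826, -0.3323, 0.4478]
orientation: [-0.0, 1.0, 0.031, 0.0]
time_s: 28.58
tool_pos: [0.4297, -0.4199, 0.4358]
orientation: [-0.0, 0.729, -0.684, -0.0]
[[-0.998, -0.061, -0.015, 0.434], [-0.062, 0.967, 0.248, -0.487], [-0.001, 0.248, -0.969, 0.416], [0.0, 0.0, 0.0, 1.0]]
[[269.0, 246.0], [272.0, 345.0], [271.0, 219.0]]
```

```bash
python3 - <<'E'
import cv2
i=cv2.imread("pics/w5.png")[170:290,190:350]; cv2.imwrite("pics/w5c.png",cv2.resize(i,None,fx=5,fy=5,interpolation=2))
E
```

```text
(no output)
```

View pics/w5c.png

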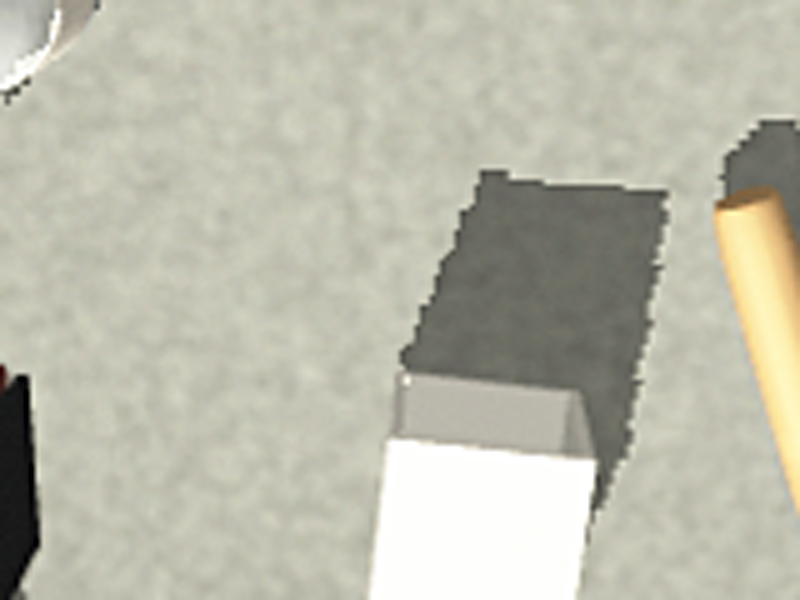

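```bash
python3 - <<'E'
from h import *
s=snap("wrist")
p,q=plane(s,(267.6,257.6),.05),plane(s,(309.4,262),.05)
print(p,q,np.linalg.norm(p-q)); m=(p+q)/2; d=p-q; print(m, np.degrees(np.arctan2(d[1],d[0])))
E
```

```text
[ 0.43800278 -0.34016848  0.05      ] [ 0.38720517 -0.33765628  0.05      ] 0.05085968719269691
[ 0.41260398 -0.33891238  0.05      ] -2.831260214807358
```

```bash
python3 - <<'E'
from h import *
a=snap("scene");b=snap("side")
S=lambda u,v:(125+(u-324)/4.02,200+(v-400)/4.); D=lambda u,v:(240+(u-324)/5.,280+v/3.636)
for n,pts in {"A":[(415,467),(525,450),(537,507),(419,528)],"B":[(627,420),(724,440),(694,500),(594,474)]}.items():
    P=np.array([plane(a,S(*p),.05)[:2] for p in pts]); print(n,P.round(3).tolist(),P.mean(0))
for n,pts in {"A":[(440,193),(540,172),(591,264),(488,290)],"B":[(407,31),(502,38),(478,125),(378,110)]}.items():
    P=np.array([plane(b,D(*p),.05)[:2] for p in pts]); print(n,P.round(3).tolist(),P.mean(0))
E
```

```text
A [[0.39, -0.338], [0.395, -0.265], [0.446, -0.263], [0.442, -0.339]] [ 0.41833182 -0.30122676]
B [[0.387, -0.195], [0.423, -0.135], [0.468, -0.163], [0.429, -0.223]] [ 0.42689472 -0.17916757]
A [[0.391, -0.268], [0.441, -0.271], [0.437, -0.341], [0.387, -0.34]] [ 0.41382545 -0.30484584]
B [[0.421, -0.138], [0.464, -0.161], [0.426, -0.225], [0.385, -0.196]] [ 0.42404282 -0.18008911]
```

```bash
python3 -m inch '{"xyz":[[0,0.2,0],[-0.05,0.6,0],[-0.05,0.6,0],[-0.05,0.6,0],[-0.05,0.6,0],[-0.05,0.6,0],[-0.05,0.6,0],[-0.05,0.6,0],[-0.05,0.6,0],[-0.05,0.6,0]],"twist":[0.06,0.12,0.18,0.24,0.3,0.36,0.42,0.48,0.48,0.48]}' 0.6 |head -3
python3 -m inch '{"xyz":[[0,0.2,0],[-0.05,0.71,0],[-0.05,0.71,0],[-0.05,0.71,0],[-0.05,0.71,0],[-0.05,0.71,0],[-0.05,0.71,0],[-0.05,0.71,-0.2],[-0.05,0.71,-0.3],[-0.05,0.71,-0.3]],"twist":[0.06,0.12,0.18,0.24,0.3,0.36,0.42,0.484,0.484,0.484]}'
cat >> h.py <<'E'
def white(s,x0=0,y0=0,x1=560,y1=420,amin=150):
    c=s["color"].astype(int); m=((c.min(2)>225)).astype(np.uint8); k=np.zeros_like(m);k[y0:y1,x0:x1]=m[y0:y1,x0:x1]
    out=[]
    for q in cv2.findContours(k,cv2.RETR_EXTERNAL,cv2.CHAIN_APPROX_NONE)[0]:
        if cv2.contourArea(q)>amin: out.append((cv2.contourArea(q),cv2.boxPoints(cv2.minAreaRect(q)).round(1).tolist(),cv2.approxPolyDP(q,3,True)[:,0].tolist()))
    return out
E
python3 - <<'E'
from h import *
s=snap("wrist","w6")
for w in white(s): print(w)
print(proj(s,[[.3918,-.266,.05],[.4418,-.268,.05],[.388,-.338,.05],[.438,-.340,.05]]).round(1).tolist())
E
```

```text
time_s: 30.02
tool_pos: [0.4237, -0.3479, 0.4359]
orientation: [0.0, 1.0, -0.003, 0.0]
time_s: 31.28
tool_pos: [0.4176, -0.2627, 0.3988]
orientation: [-0.001, 0.727, 0.687, -0.0]
ft_force: [-0.2, 0.7, 0.7]
finger_gap: 0.0704
finger_force: 0.0
(3264.5, [[255.0, 197.0], [302.0, 197.0], [302.0, 269.0], [255.0, 269.0]], [[258, 197], [256, 269], [301, 269], [300, 197]])
(175.5, [[104.0999984741211, 98.9000015258789], [123.0, 91.0], [154.6999969482422, 166.39999389648438], [135.8000030517578, 174.39999389648438]], [[123, 91], [115, 97], [150, 166], [145, 166], [132, 143], [146, 167], [141, 168], [110, 113], [141, 169], [139, 172], [134, 165], [139, 173], [154, 165], [117, 98]])
(1039.0, [[123.4000015258789, 88.30000305175781], [150.10000610351562, 77.0], [199.60000610351562, 193.89999389648438], [172.89999389648438, 205.1999969482422]], [[143, 80], [139, 83], [143, 80], [173, 135], [174, 142], [169, 135], [176, 153], [134, 84], [129, 88], [162, 159], [125, 92], [159, 155], [155, 158], [152, 154], [161, 177], [178, 203], [159, 163], [181, 150]])
(2181.5, [[427.3999938964844, 103.5], [525.40
[... 751 characters left out ...]
85], [484, 166], [489, 138]])
(166.0, [[484.0, 177.0], [507.3999938964844, 53.900001525878906], [528.0, 57.79999923706055], [504.6000061035156, 180.89999389648438]], [[508, 54], [504, 176], [484, 177], [505, 179]])
(193.5, [[410.29998779296875, 0.30000001192092896], [416.8999938964844, -0.20000000298023224], [424.79998779296875, 97.80000305175781], [418.20001220703125, 98.30000305175781]], [[414, 0], [417, 83], [422, 98]])
(1253.0, [[164.6999969482422, 0.10000000149011612], [187.89999389648438, -1.2999999523162842], [191.5, 59.900001525878906], [168.1999969482422, 61.20000076293945]], [[166, 0], [171, 60], [189, 60], [188, 0]])
[[253.9, 205.2], [302.1, 204.4], [255.4, 269.7], [301.2, 269.0]]
```

```bash
python3 -m inch '{"xyz":[[0,0,-0.3],[0,0,-0.7],[0,0,-0.75],[0,0,-0.75]],"twist":[0,0,0,0]}'|head -2
python3 -m inch '{"xyz":[[0,0,-0.3],[0,0,-0.6],[0,0,-0.69],[0,0,-0.69]],"twist":[0,0,0,0]}'|head -4
python3 -m inch '{"xyz":[[0,0,0],[0,0,0],[0,0,0],[0,0,0]],"twist":[0,0,0,0]}' -1 3
```

```text
time_s: 31.82
tool_pos: [0.4179, -0.2629, 0.3114]
time_s: 32.33
tool_pos: [0.4181, -0.263, 0.2286]
orientation: [0.001, 0.726, 0.688, 0.0]
ft_force: [0.6, 0.2, -0.1]
time_s: 32.83
tool_pos: [0.418, -0.2629, 0.2282]
orientation: [0.001, 0.725, 0.688, 0.0]
ft_force: [-0.3, 0.2, 3.9]
finger_gap: 0.0498
finger_force: 3.0
```

```bash
python3 -m inch '{"xyz":[[0,-0.036,0.048],[-0.004,-0.075,0.094],[-0.006,-0.119,0.136],[-0.008,-0.166,0.173],[-0.011,-0.216,0.207],[-0.013,-0.268,0.236],[-0.016,-0.324,0.261],[-0.019,-0.381,0.28],[-0.022,-0.439,0.294],[-0.025,-0.499,0.303]],"twist":[0,0,0,0,0,0,0,0,0,0]}'
python3 - <<'E'
from h import *
b=snap("side")
for w in white(b,230,250,340,420): print(w)
s=snap("wrist")
for w in white(s,200,100,350,300): print(w[0],w[2])
E
```

```text
time_s: 34.08
tool_pos: [0.4148, -0.3231, 0.2639]
orientation: [0.0, 0.725, 0.688, -0.0]
ft_force: [-0.7, 1.3, 2.5]
finger_gap: 0.0498
finger_force: 3.0
6988.0 [[237, 196], [232, 277], [315, 278], [317, 258], [324, 250], [320, 197]]
```

```bash
python3 - <<'E'
from h import *
s=snap("wrist"); print(s["extrinsics"][:3,3])
for z in(.036,.048,.055): print(z,plane(s,(237,196),z).round(4),plane(s,(320,197),z).round(4))
b=snap("side"); print(arm.sense()["tool_pos"])
# predicted side pixels of closed-end bottom edge, if rotated 50 / if rigid
print(proj(b,[[.39,-.293,.055],[.44,-.293,.055],[.39,-.327,.036],[.44,-.327,.036]]).round(0).tolist())
g=b["color"].min(2)
np.set_printoptions(linewidth=250)
print(g[300:400:4,250:330:4])
E
```

```text
[ 0.41843791 -0.25666966  0.24395777]
0.036 [ 0.3897 -0.2947  0.036 ] [ 0.4437 -0.2983  0.036 ]
0.048 [ 0.3914 -0.2925  0.048 ] [ 0.4422 -0.2959  0.048 ]
0.055 [ 0.3923 -0.2912  0.055 ] [ 0.4414 -0.2945  0.055 ]
[ 0.41476026 -0.32278283  0.26370986]
[[267.0, 341.0], [287.0, 334.0], [272.0, 358.0], [292.0, 350.0]]
[[ 84 223 227  55  44  50  74  69  66  66  70  67  42  78  81  77  75  77  76 112]
 [ 82 226 228  48  53  43  42  60  76  74  51  46  49  57 136  65  74  74  91 100]
 [ 86 103  75  52  53  54  49  44  47  45  45  50  53  50 127  78  75  74  91  70]
 [ 78  58  64  51  52  56  52  52  53  53  52  73  71  75  66  54  52  72  64  56]
 [ 79  75  55  54  52  56  54  53  53  52  52  58  53  61  71 134 126  63  53  69]
 [ 79  82  54  54  50  53  54  54  52  63 100  50  67  64  55  56  79  67  51  85]
 [ 79  79  77  54  54  54  62 119 135 123  94  73  70  56  53  71 117  91  78  83]
 [ 83  79  58  59  57  53  74  80  72  83  99  52  52  82 120 136 134 128  83  85]
 [ 71  60  99  56  55  55  58 124 132 133 111  49  83 135 135 137 133 134 121 134]
 [ 56  78  78  64  53  52  74 145 203 
[... 590 characters left out ...]
36 135 136 140 139 136 140 140 132]
 [137 137 137 141 140 138 117 136 136 135 135 135 139 134 132 132 139 136 139 135]
 [133 138 139 139 139 130 113 136 136 138 136 131 137 134 136 139 136 135 138 130]
 [122 136 137 136 138  87  84 136 123  94  85  86 139 134 137 140 137 138 138 139]
 [102 124 137 135 138  87  87  86  88  86  87  84 141 136 140 141 137 135 140 138]
 [ 76 105 121 142 137  85  86  89  86  85  86  85 133 140 140 137 139 138 142 138]
 [ 88  76 104 119 134 101  88  87  86  87  88  85 108 136 137 135 135 140 135 137]
 [ 88  86  78 104 107 113  86  88  86  86  86  87  85 136 135 140 134 136 138 138]
 [135  84  84  78  74 134  84  86  86  87  89  87  87 141 138 134 132 137 139 138]]
```

```bash
python3 -m inch '{"xyz":[[-0.003,-0.06,-0.004],[-0.006,-0.12,-0.008],[-0.009,-0.18,-0.017],[-0.012,-0.24,-0.028],[-0.015,-0.297,-0.045],[-0.018,-0.353,-0.067],[-0.02,-0.408,-0.093],[-0.023,-0.465,-0.12],[-0.024,-0.48,-0.125],[-0.024,-0.48,-0.125]],"twist":[0,0,0,0,0,0,0,0,0,0]}'
python3 - <<'E'
from h import *
s=snap("wrist"); print(s["extrinsics"][:3,3])
for w in white(s,180,60,380,300): print(w[0],w[2],[plane(s,p,.072).round(3)[:2].tolist() for p in w[2]])
E
```

```text
time_s: 35.52
tool_pos: [0.4119, -0.3801, 0.2478]
orientation: [-0.001, 0.725, 0.688, 0.0]
ft_force: [-0.0, 0.3, -1.0]
finger_gap: 0.0497
finger_force: 3.0
[ 0.41555946 -0.31336213  0.22803356]
10386.5 [[243, 175], [228, 192], [231, 285], [313, 286], [315, 274], [321, 271], [323, 252], [327, 251], [329, 193], [313, 175]] [[0.398, -0.332], [0.39, -0.339], [0.387, -0.389], [0.43, -0.392], [0.431, -0.385], [0.434, -0.383], [0.435, -0.373], [0.437, -0.373], [0.439, -0.343], [0.431, -0.333]]
```

```bash
python3 -m inch '{"xyz":[[0,0,0],[0,0,0],[0,0,0],[0.01,0.06,0],[0.01,0.125,0],[0.01,0.125,-0.15],[0.01,0.125,-0.33],[0.01,0.125,-0.33]],"twist":[0,0,0,0,0,0,0,0]}' 0.6
python3 -m inch '{"xyz":[[0,0,0],[0,0,0],[0,0,0],[0,0,0],[0,0,0.4],[0,0,0.8],[0,0,1],[0,0,1]],"twist":[0,0,0,0,0,0,0,0]}' -1 15
python3 - <<'E'
from h import *
s=snap("wrist"); print(s["extrinsics"][:3,3])
for w in white(s,180,60,380,300): print(w[0],w[2])
E
```

```text
time_s: 36.58
tool_pos: [0.4124, -0.3644, 0.2055]
orientation: [-0.003, 0.725, 0.688, -0.0]
ft_force: [-0.1, 0.8, -1.0]
finger_gap: 0.0702
finger_force: 0.0
time_s: 37.58
tool_pos: [0.4133, -0.3654, 0.3312]
orientation: [0.002, 0.725, 0.688, 0.0]
ft_force: [-0.2, 0.0, 0.1]
finger_gap: 0.0497
finger_force: 15.0
[ 0.41701281 -0.29876607  0.31116574]
10681.0 [[236, 208], [214, 247], [217, 299], [337, 296], [342, 246], [320, 207]]
```

```bash
python3 -m inch '{"xyz":[[0,0.3,0.3],[0,0.6,0.3],[0,0.95,0.3],[0,0.95,0.3]],"twist":[0,0,0,0]}'|head -2
python3 -m inch '{"xyz":[[0,0.4,0],[0,0.95,0],[0,0.95,0]],"twist":[0,0,0]}'|head -2
python3 -m inch '{"xyz":[[0.05,0.4,0],[0.1,0.95,0],[0.1,0.95,0]],"twist":[0,0,0]}'|head -2
python3 -m inch '{"xyz":[[0.25,0.4,0],[0.5,0.8,0],[0.7,0.9,0],[0.7,0.9,0]],"twist":[0,0,0,0]}'|head -2
python3 -m inch '{"xyz":[[0.25,0.4,0],[0.5,0.8,0],[0.76,0.9,0],[0.76,0.9,0],[0.76,0.9,0]],"twist":[0,0,0,0,0]}'
python3 - <<'E'
from h import *
s=snap("wrist","w7"); a=snap("scene"); b=snap("side")
print(proj(s,[[.606,.302,.09],[.606,.302,.03]]).round(1).tolist())
g=s["color"].astype(int); m=((g[:,:,0]-g[:,:,2]>50)).astype(np.uint8)
for q in cv2.findContours(m,cv2.RETR_EXTERNAL,cv2.CHAIN_APPROX_SIMPLE)[0]:
    if cv2.contourArea(q)>150: print(cv2.contourArea(q),cv2.boundingRect(q))
E
```

```text
time_s: 38.12
tool_pos: [0.4131, -0.2493, 0.3628]
time_s: 38.5
tool_pos: [0.4132, -0.1351, 0.3634]
time_s: 38.88
tool_pos: [0.4256, -0.0213, 0.3636]
time_s: 39.38
tool_pos: [0.5105, 0.0838, 0.3627]
time_s: 40.0
tool_pos: [0.6002, 0.1909, 0.3645]
orientation: [-0.0, 0.726, 0.688, -0.001]
ft_force: [-0.0, -0.2, -0.7]
finger_gap: 0.0498
finger_force: 15.0
[[277.9, 72.1], [278.0, 84.1]]
3694.0 (158, 351, 364, 31)
1579.0 (341, 243, 61, 108)
1601.5 (156, 243, 60, 108)
6748.5 (471, 184, 89, 106)
1805.0 (270, 89, 22, 118)
5568.0 (114, 37, 42, 199)
153.0 (95, 30, 17, 13)
255.0 (54, 25, 28, 17)
6928.5 (231, 24, 96, 183)
1333.0 (0, 0, 24, 82)
```

```bash
python3 -m inch '{"xyz":[[0,0.015,0],[0,0.015,-0.2],[0,0.015,-0.4],[0,0.015,-0.6],[0,0.015,-0.8],[0,0.015,-0.95],[0,0.015,-0.95]],"twist":[0,0,0,0,0,0,0]}'
python3 -m inch '{"xyz":[[0,0,-0.04],[0,0,-0.08],[0,0,-0.11],[0,0,-0.11]],"twist":[0,0,0,0]}'
```

```text
time_s: 41.02
tool_pos: [0.5997, 0.1945, 0.2491]
orientation: [-0.001, 0.725, 0.688, -0.001]
ft_force: [-0.5, -0.1, -0.6]
finger_gap: 0.0498
finger_force: 15.0
time_s: 41.52
tool_pos: [0.6003, 0.1947, 0.2396]
orientation: [0.0, 0.725, 0.688, 0.001]
ft_force: [-1.8, 0.1, 5.9]
finger_gap: 0.05
finger_force: 15.0
```

```bash
python3 -m inch '{"xyz":[[0,0,0],[0,0,0],[0,0,0],[0,0,0.4],[0,0,0.9],[0,0,0.9],[0,0,0.9]],"twist":[0,0,0,0,0,0,0]}' 0.7
python3 - <<'E'
from h import *
s=snap("wrist","w8");
for w in white(s,180,60,380,300): print(w[0],w[2],[plane(s,p,.102).round(3)[:2].tolist() for p in w[2]])
import json
# B from scene/side now
a=snap("scene");b=snap("side")
def q(s,x0,y0,x1,y1,t):
    m=np.zeros((420,560),np.uint8); m[y0:y1,x0:x1]=s["color"].min(2)[y0:y1,x0:x1]>t
    c=max(cv2.findContours(m,cv2.RETR_EXTERNAL,cv2.CHAIN_APPROX_NONE)[0],key=cv2.contourArea); P=np.array([plane(s,p,.05)[:2] for p in cv2.boxPoints(cv2.minAreaRect(c))]);print(cv2.contourArea(c),P.round(3).tolist(),P.mean(0).round(4))
q(b,240,270,300,330,190)
q(a,188,200,230,240,175)
E
```

```text
time_s: 42.4
tool_pos: [0.6003, 0.1946, 0.3452]
orientation: [-0.0, 0.725, 0.688, -0.0]
ft_force: [0.4, 0.1, -0.5]
finger_gap: 0.0742
finger_force: 0.0
5423.5 [[252, 181], [243, 196], [245, 261], [312, 262], [314, 195], [306, 182]] [[0.584, 0.231], [0.577, 0.22], [0.575, 0.172], [0.624, 0.168], [0.627, 0.218], [0.621, 0.228]]
267.0 [[0.384, -0.197], [0.416, -0.134], [0.45, -0.156], [0.416, -0.218]] [ 0.4164 -0.1764]
186.0 [[0.387, -0.21], [0.407, -0.139], [0.442, -0.145], [0.422, -0.215]] [ 0.4146 -0.1771]
```

```bash
python3 -m inch '{"xyz":[[-0.25,-0.4,0.2],[-0.5,-0.8,0.3],[-0.7,-0.85,0.3],[-0.7,-0.85,0.3]],"twist":[0,-0.05,-0.1,-0.162]}' 0.6|head -2
python3 -m inch '{"xyz":[[-0.25,-0.4,0],[-0.5,-0.8,0],[-0.7,-0.85,0],[-0.7,-0.85,0]],"twist":[0,0,0,0]}'|head -2
python3 -m inch '{"xyz":[[-0.05,-0.4,0],[-0.15,-0.85,0],[-0.15,-0.85,0]],"twist":[0,0,0]}'|head -2
python3 -m inch '{"xyz":[[-0.05,-0.4,0],[-0.08,-0.85,0.1],[-0.08,-0.85,0.1],[-0.08,-0.85,0.1]],"twist":[0,0,0,0]}'
python3 - <<'E'
from h import *
s=snap("wrist","w9")
for w in white(s,150,60,400,300): print(w[0],w[2],[plane(s,p,.05).round(3)[:2].tolist() for p in w[2]])
E
```

```text
time_s: 43.05
tool_pos: [0.5151, 0.0917, 0.3809]
time_s: 43.55
tool_pos: [0.4315, -0.01, 0.3808]
time_s: 43.92
tool_pos: [0.4145, -0.1137, 0.3805]
time_s: 44.42
tool_pos: [0.4055, -0.2124, 0.3928]
orientation: [-0.001, 0.873, 0.487, 0.0]
ft_force: [-0.1, -1.2, 0.1]
finger_gap: 0.0704
finger_force: 0.0
1212.5 [[150, 192], [187, 218], [188, 223], [193, 222], [201, 232], [199, 227], [205, 231], [201, 236], [150, 202], [150, 212], [192, 242], [150, 217], [186, 242], [185, 246], [168, 235], [187, 250], [184, 251], [150, 227], [150, 237], [180, 257], [174, 258], [152, 242], [150, 248], [174, 266], [208, 232]] [[0.299, -0.135], [0.316, -0.177], [0.314, -0.182], [0.319, -0.184], [0.32, -0.197], [0.321, -0.192], [0.324, -0.198], [0.317, -0.201], [0.293, -0.143], [0.287, -0.151], [0.305, -0.201], [0.283, -0.156], [0.3, -0.198], [0.296, -0.201], [0.288, -0.181], [0.295, -0.206], [0.292, -0.205], [0.277, -0.164], [0.27, -0.173], [0.284, -0.208], [0.278, -0.206], [0.268, -0.179], [0.262, -0.183], [0.272, -0.213], [0.326, -0.201]]
3580.5 [[253, 127], [254, 200], [302, 200], [303, 128]] [[0.423, -0.137], [0.385, -0.198], [0.427, -0.223], [0.464, -0.163]]
612.0 [[150, 112], [150, 149], [160, 163], [174, 152]] [[0.346, -0.071], [0.325, -0.1], [0.326, -0.116], [0.344, -0.115]]
```

```bash
python3 -m inch '{"xyz":[[-0.014,-0.016,-0.3],[-0.014,-0.016,-0.7],[-0.014,-0.016,-0.7],[-0.014,-0.016,-0.7]],"twist":[0.003,0.003,0.003,0.003]}'|head -2
python3 -m inch '{"xyz":[[0,0,-0.3],[0,0,-0.6],[0,0,-0.69],[0,0,-0.69]],"twist":[0,0,0,0]}'|head -4
python3 -m inch '{"xyz":[[0,0,0],[0,0,0],[0,0,0],[0,0,0]],"twist":[0,0,0,0]}' -1 3
```

```text
time_s: 44.98
tool_pos: [0.4035, -0.2146, 0.3114]
time_s: 45.48
tool_pos: [0.4034, -0.2154, 0.2283]
orientation: [0.001, 0.871, 0.491, 0.0]
ft_force: [0.4, -0.0, 0.1]
time_s: 45.98
tool_pos: [0.4033, -0.2155, 0.228]
orientation: [0.001, 0.871, 0.491, 0.001]
ft_force: [-0.4, -1.3, 4.9]
finger_gap: 0.0497
finger_force: 3.0
```

```bash
python3 -m inch '{"xyz":[[0.019,0.031,0.048],[0.039,0.064,0.094],[0.062,0.101,0.136],[0.087,0.141,0.173],[0.113,0.184,0.207],[0.141,0.228,0.236],[0.17,0.276,0.261],[0.2,0.324,0.28],[0.23,0.374,0.294],[0.262,0.425,0.303]],"twist":[0,0,0,0,0,0,0,0,0,0]}'
python3 - <<'E'
from h import *
s=snap("wrist","w10"); t=arm.sense()["tool_pos"]; print(s["extrinsics"][:3,3])
for w in white(s,180,60,390,300): print(w[0],w[2],[plane(s,p,.05).round(3)[:2].tolist() for p in w[2]])
E
```

```text
time_s: 47.22
tool_pos: [0.4347, -0.1639, 0.2636]
orientation: [0.0, 0.871, 0.491, 0.0]
ft_force: [-0.4, -0.5, 1.8]
finger_gap: 0.0499
finger_force: 3.0
[ 0.46956632 -0.10685103  0.24381157]
8748.5 [[239, 152], [231, 253], [325, 253], [316, 152]] [[0.444, -0.104], [0.406, -0.154], [0.457, -0.185], [0.483, -0.127]]
```

```bash
python3 -m inch '{"xyz":[[0.032,0.051,-0.004],[0.063,0.102,-0.008],[0.095,0.153,-0.017],[0.126,0.204,-0.028],[0.156,0.253,-0.045],[0.185,0.3,-0.067],[0.214,0.347,-0.093],[0.244,0.396,-0.12],[0.252,0.408,-0.125],[0.252,0.408,-0.125]],"twist":[0,0,0,0,0,0,0,0,0,0]}'
python3 - <<'E'
from h import *
s=snap("wrist","w11"); print(s["extrinsics"][:3,3])
for w in white(s,180,60,390,300): print(w[0],w[2],[plane(s,p,.072).round(3)[:2].tolist() for p in w[2]])
E
```

```text
time_s: 48.52
tool_pos: [0.4647, -0.1153, 0.2477]
orientation: [-0.0, 0.871, 0.491, -0.0]
ft_force: [-0.1, -0.7, -0.1]
finger_gap: 0.0502
finger_force: 3.0
[ 0.49947152 -0.05824786  0.22786011]
7431.5 [[241, 219], [230, 245], [230, 258], [245, 299], [324, 299], [327, 246], [312, 213], [250, 213]] [[0.462, -0.084], [0.45, -0.092], [0.446, -0.098], [0.44, -0.122], [0.476, -0.144], [0.492, -0.118], [0.494, -0.099], [0.468, -0.084]]
```

```bash
python3 -m inch '{"xyz":[[0,0,0],[0,0,0],[0,0,0],[-0.03,-0.05,0],[-0.06,-0.098,0],[-0.06,-0.098,-0.15],[-0.06,-0.098,-0.33],[-0.06,-0.098,-0.33]],"twist":[0,0,0,0,0,0,0,0]}' 0.6
python3 -m inch '{"xyz":[[0,0,0],[0,0,0],[0,0,0],[0,0,0],[0,0,0.4],[0,0,0.8],[0,0,1],[0,0,1]],"twist":[0,0,0,0,0,0,0,0]}' -1 15
python3 - <<'E'
from h import *
s=snap("wrist","w12"); print(s["extrinsics"][:3,3])
for w in white(s,180,60,390,320): print(w[0],w[2],[plane(s,p,.194).round(3)[:2].tolist() for p in w[2]])
E
```

```text
time_s: 49.58
tool_pos: [0.4565, -0.1268, 0.2055]
orientation: [-0.002, 0.871, 0.491, -0.002]
ft_force: [-0.7, -0.2, 0.7]
finger_gap: 0.0699
finger_force: 0.0
time_s: 50.58
tool_pos: [0.4578, -0.1272, 0.3307]
orientation: [0.002, 0.871, 0.491, 0.001]
ft_force: [-0.2, -0.7, 0.2]
finger_gap: 0.0497
finger_force: 15.0
[ 0.49266736 -0.07013541  0.31094438]
10965.5 [[236, 207], [214, 245], [220, 300], [339, 300], [342, 246], [320, 206]] [[0.466, -0.085], [0.451, -0.093], [0.44, -0.113], [0.48, -0.138], [0.492, -0.118], [0.493, -0.1]]
```

```bash
python3 -m inch '{"xyz":[[0.05,0.4,0.3],[0.15,0.9,0.3],[0.15,0.9,0.3],[0.15,0.9,0.3]],"twist":[0.05,0.1,0.155,0.155]}'|head -2
python3 -m inch '{"xyz":[[0.3,0.4,0],[0.7,0.8,0],[1,0.86,0],[1,0.86,0],[1,0.86,0]],"twist":[0,0,0,0,0]}'|head -3
python3 -m inch '{"xyz":[[0,0,0],[0,0,-0.2],[0,0,-0.4],[0,0,-0.6],[0,0,-0.8],[0,0,-0.95],[0,0,-0.95]],"twist":[0,0,0,0,0,0,0]}'
python3 -m inch '{"xyz":[[0,0,-0.04],[0,0,-0.08],[0,0,-0.1],[0,0,-0.1]],"twist":[0,0,0,0]}'
```

```text
time_s: 51.12
tool_pos: [0.4754, -0.0184, 0.3623]
time_s: 51.75
tool_pos: [0.5952, 0.0831, 0.3633]
orientation: [-0.001, 0.728, 0.685, -0.001]
time_s: 52.62
tool_pos: [0.5947, 0.0837, 0.2493]
orientation: [-0.001, 0.728, 0.686, -0.001]
ft_force: [-0.6, -0.4, 0.2]
finger_gap: 0.0499
finger_force: 15.0
time_s: 53.12
tool_pos: [0.5955, 0.0841, 0.2394]
orientation: [0.0, 0.727, 0.686, 0.0]
ft_force: [-1.1, -0.5, 3.3]
finger_gap: 0.0498
finger_force: 15.0
```

```bash
python3 -m inch '{"xyz":[[0,0,0],[0,0,0],[0,0,0],[0,0,0.4],[0,0,0.9],[0,0,0.9],[0,0,0.9]],"twist":[0,0,0,0,0,0,0]}' 0.7|head -2
python3 -m inch '{"xyz":[[-0.4,0,0.4],[-0.8,0,0.8],[-0.9,0,0.8],[-0.9,0,0.8]],"twist":[0,0,0,0]}'
python3 - <<'E'
from h import *
a=snap("scene","fa");b=snap("side","fb")
for n,(x,y) in {"B":(.5955,.0841),"A":(.6003,.1946)}.items():
  for s in(a,b):
    u=proj(s,[[x,y,.102]])[0]; x0,y0=int(u[0])-22,int(u[1])-22
    m=np.zeros((420,560),np.uint8); m[y0:y0+44,x0:x0+44]=s["color"].min(2)[y0:y0+44,x0:x0+44]>185
    c=max(cv2.findContours(m,cv2.RETR_EXTERNAL,cv2.CHAIN_APPROX_NONE)[0],key=cv2.contourArea)
    bx=cv2.boxPoints(cv2.minAreaRect(c)); print(n,cv2.contourArea(c),u.round(1),[plane(s,p,.102)[:2].round(3).tolist() for p in bx])
# lever tips: black blobs; roller ends
for s,(nm) in((a,"scene"),(b,"side")):
    print(nm,proj(s,[seat+yd*.096*k+xd*.043+[0,0,.092] for k in(-1,1)]).round(1).tolist())
    for bx in ([150,235,190,275],[245,215,285,255]) if nm=="scene" else ([350,230,400,280],[310,190,345,230]):
        x0,y0,x1,y1=bx; m=np.zeros((420,560),np.uint8); m[y0:y1,x0:x1]=s["color"].max(2)[y0:y1,x0:x1]<60
        c=max(cv2.findContours(m,cv2.RETR_EXTERNAL,cv2.CHAIN_APPROX_NONE)[0],key=cv2.contourArea);print(cv2.boundingRect(c))
x0,y0=320,160
m=np.zeros((420,560),np.uint8); m[160:215,320:410]=a["color"].max(2)[160:215,320:410]<60
c=max(cv2.findContours(m,cv2.RETR_EXTERNAL,cv2.CHAIN_APPROX_NONE)[0],key=cv2.contourArea);print("roller",cv2.minAreaRect(c),[plane(a,p,.07)[:2].round(3).tolist() for p in cv2.boxPoints(cv2.minAreaRect(c))])
E
```

```text
time_s: 54.0
tool_pos: [0.5954, 0.0841, 0.3462]
time_s: 54.5
tool_pos: [0.4868, 0.0842, 0.4422]
orientation: [0.0, 0.727, 0.686, 0.0]
ft_force: [0.2, -0.2, -0.4]
finger_gap: 0.0747
finger_force: 0.0
B 235.0 [323.8 229.4] [[0.574, 0.063], [0.575, 0.113], [0.62, 0.104], [0.618, 0.056]]
B 158.0 [286.4 206.2] [[0.572, 0.112], [0.631, 0.109], [0.616, 0.059], [0.559, 0.063]]
A 223.5 [366.5 221.1] [[0.578, 0.175], [0.58, 0.225], [0.625, 0.213], [0.623, 0.164]]
A 130.5 [274.4 185.1] [[0.577, 0.223], [0.635, 0.217], [0.62, 0.168], [0.564, 0.174]]
scene [[172.1, 261.0], [263.4, 235.3]]
(169, 258, 7, 8)
(258, 233, 8, 8)
side [[377.5, 254.2], [333.8, 204.9]]
(365, 252, 15, 18)
(324, 203, 13, 17)
roller ((365.0767517089844, 180.49606323242188), (17.336193084716797, 51.726890563964844), 87.0643310546875) [[0.395, 0.202], [0.425, 0.348], [0.488, 0.321], [0.458, 0.181]]
```

```bash
python3 -c "
from cell import order
print(order.sign_off())"
```

```text
the job is handed in; nothing more can be done
None
```

The job is handed in, with no verdict returned: by camera measurement the roller is in the rest's notches, both levers are shut, and the two pots I found stand upside down on pegs 1 and 2.

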